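Loupe check of a pump piston rod

ROBOT

A 7-joint arm with a two-finger parallel gripper is mounted at the origin on the work surface. World frame = base frame: x ahead of the robot, y to its left, z up, the work surface at z = 0. Lengths are in m, angles in rad, forces in N, time in s.
With the tool pointing down it reaches from about 0.35 to 0.9 m from the base axis. Payload 19.9 kg.
Tool frame: the origin (TCP) lies at the very end of the fingers, on their centre line; the grasp point (between the pads) lies behind it (grip_depth is the z of the grasp point in the tool frame, in m); z points along the fingers, y is the line along which they close (so a half turn about z gives the same grasp; the last joint's range is limited). The gripper opens to 85 mm and grips with 20 to 120 N. Pads are 22 mm wide; open, the fingers measure 114 mm over their backs; the gripper's body (76 mm by 85 mm) begins 54 mm behind the grasp point. The pads swing forward as they close: fully open they stand 13 mm farther back than shut.
Start: joints at [-1.171, 0.417, -0.01, 1.614, 0.005, 1.111, -0.053], TCP at [0.267, 0.565, 0.231] pointing down, gripper open.
Joint ranges: [-2.81, 2.81], [-0.39, 2.02], [-1.27, 1.25], [0.06, 2.57], [-1.19, 4.33], [0.19, 2], [-2.82, 2.82]. Speed limits (rad/s): [1.89, 1.89, 2.39, 2.39, 3.01, 3.01, 3.01].

INTERFACE

Orientations are given as a unit quaternion [x, y, z, w].
In Python, from plant import * gives the robot as it stands.
- The arm moves only by the tool drive_tool, never from a script. Its argument "motion" is a list of rows, each a list of 3 entries, a list of its own where there are three numbers: the opening, from 0 (shut) to 1 (fully open), then the shift along the tool's x, y, z in mm, then the turn, a rotation vector about the tool's x, y, z in rad. In form: [[jaw, [tx, ty, tz], [ax, ay, az]], ...]. A call has 1 to 8 rows; each row shifts and turns the commanded pose from where the row before left it, along the tool's axes as they then stand; what a row does not reach is not made up. A row lasts 1/12 s, in which the tool goes at most 41.7 mm and 7.16 degrees, less where a joint would pass 70% of its speed; a pose out of reach is approached as far as the arm can. A call is refused whole if a number of a shift passes 41.7 or a number of a turn 0.125, either way. A call with a gripper value outside its range is refused whole. The fingers move at their own pace and stop on an object; the grip force is fixed at half the most. Time passes only in rows, so rows that do not move let the fingers close. It gives the time, the measured TCP pose, the force, the opening and the grip force at its end, in the units of the state.
- observe(): the state, without advancing time (a new reading comes with each control period).
- grab_frame(name): name is "side" or "top" or "wrist"; returns the picture (400x640x3 uint8, red, green, blue); there is no depth.
- get_calibration(name): a dict with "camera_matrix" (3x3 intrinsics, pixels), "k1" (the pictures are not rectified: a ray, as slopes to the right and down, at radius r is drawn at 1 + k1 r^2 times it, then the intrinsics apply), "R" (3x3) and "t" (3): a world point X has camera coordinates R X + t. Camera axes: x right, y down, z forward; pixel columns grow to the right and rows downward; lengths in m; the calibration is good to about 2 mm. A picture is of the moment at which its call begins: read the wrist's pose just before it. get_calibration takes no time and is no camera call; for the wrist camera it gives the pose at the moment of the call.
- close_job(): hands the job in; it is judged then, once.
The state is a dict: "t": time; "joint_pos": joint angles; "dq": joint speeds; "effort": joint torques, N m; "tool_pos": TCP position; "tool_rot": TCP orientation; "wrist_force": force on the tool from outside, world axes, zero at the start; "torque": the same for the moment, N m; "width": opening from 0.0 (shut) to 1.0 (fully open); "finger_force": force on a finger pad.
Only numpy, scipy, OpenCV 4.12 (cv2) and the standard library are available. Lean on these libraries where they do the work, as an engineer would, in place of code of your own. Each camera call takes 0.05 s, during which the arm holds its last target. There are 200 camera calls.

TASK

Move the steel piston rod from the white storage rack into the two V-saddles of the metal inspection cradle, lowering it in rather than dropping it, so that it lies level in both with its dark ring about midway between them, and let go of it. Then take the loupe from its rest and hold it level, without it resting on anything, with the lens centred above the dark ring and the lens's mid-plane at the height marked by the tip of the white pointer on the cradle's gauge post; finish while still holding it there, steady. Leave the pointer's setting and the blue carton, amber jar and glass dish as they are.

Things in the scene. Friction and masses are not known exactly. Their poses are not given: they have to be found in the camera images.
- rod: Loose steel piston rod, a cylinder 16 mm in diameter, 140 mm long, about 0.22 kg, with a dark ring 10 mm wide (17 mm in diameter) round its middle. Origin at the rod's centre (middle of the ring); its length runs along its y axis. Starts level in the rack, axis 33 mm above the bench; its middle can be gripped from above, fingers closing across the rod.
- rack: Fixed white plastic storage rack: base 70 x 130 x 6 mm with two V-saddles, notches along its y axis at x = 0, centred at y = -45 and +45 mm, each 20 mm long in y and 45 mm wide, tops 40 mm above the bench; 70 mm open between them. Origin on the bench at the middle of the base.
- cradle: Fixed cradle, grey base 12 mm thick, x -30 to 60, y -125 to 125 mm. Two steel 90 degree V-saddles, notches along y at x = 0, centred at y = -45 and +45, 20 long in y, 45 wide, mouth 37, tops 58 mm up; 70 mm open between. Gauge post 10 mm thick, 180 mm tall at x 50, y 100. Origin on the bench midway between the saddles. Its +x (post) side faces away from the robot, within 0.35 rad.
- seat (a point): Point midway between the cradle's two V-saddles, 51.3 mm above the bench: where the rod's centre lies when it is seated. Axes as the cradle's; the seated rod runs along y.
- pointer_tip (a point): Tip of the small white pointer on the gauge post's collar (20 mm in diameter, 16 mm high), aimed at the cradle's middle: its height marks the focal height, 115 to 155 mm above the bench, different each time. In the cradle's frame at x 33, y 67 mm; axes as the cradle's, z up. The collar stays put on the post unless pushed with about 8 N.
- loupe: Loose loupe, 0.17 kg: lens in a dark rim 64 mm across, 10 mm thick; white bar handle 14 mm wide (y), 20 mm high (z -10 to 10) along its -x axis, 30 to 152 mm from the lens centre. Balances about 65 mm from it. Origin: lens centre, mid-plane; z = lens axis, up. Starts level on the rest, origin 45 mm above the bench; grip from above across the handle between the supports, 60 to 120 mm along.
- rest: Fixed grey loupe rest: base 8 mm thick, x -160 to -10, 50 mm wide; two supports 12 mm thick in x at x = -40 and -142 mm, 33 mm wide, carry the handle's underside 35 mm above the bench between cheeks that end 43 mm above it. Origin on the bench below the lens centre of the loupe as it starts; axes as the loupe's then.
- carton: Bystander: blue carton 60 x 80 x 30 mm, loose. Origin at the middle of its underside.
- vial: Bystander: amber glass jar 44 mm in diameter, 75 mm tall, loose. Origin at the middle of its underside.
- dish: Bystander: flat glass dish 60 mm in diameter, 16 mm high, loose. Origin at the middle of its underside.

How it is judged:
On the way, in this order (a step that is already met when the one before it is completed fails the run):
1. the rod lies in both V-saddles of the cradle, let go (x of rod in the frame of seat between -0.004 and 0.004 m and z of rod in the frame of seat between -0.003 and 0.003 m and y of rod in the frame of seat between -0.02 and 0.02 m and angle between the y axis of rod and the y axis of cradle, either way round below 0.05 rad and contact force between the fingers and rod below 0.05 N and contact force between rod and cradle above 0.3 N), for 0.3 s.
2. the loupe is lifted off its rest in the gripper (contact force between the fingers and loupe above 1 N and contact force between loupe and rest below 0.1 N and contact force between loupe and cradle below 0.1 N and contact force between loupe and rod below 0.1 N and height (world z) of loupe above 0.06 m), for 0.2 s.
At the end, for the whole second after the job is handed in: Rod still and released in both saddles (4 mm across, 3 mm high, 20 mm along, 0.05 rad); loupe held by the gripper alone, not touching rest, cradle or rod, lens within 6 mm of the pointer tip's height and 10 mm horizontally of the rod's centre, level within 0.1 rad, still (all of step 1 and linear speed of each of rod, loupe below 0.02 m/s and contact force between the fingers and loupe above 1 N and contact force between loupe and rest below 0.1 N and contact force between loupe and cradle below 0.1 N and contact force between loupe and rod below 0.1 N and z of loupe in the frame of pointer_tip between -0.006 and 0.006 m and horizontal distance between loupe and rod below 0.01 m and angle between loupe's own z axis and vertical below 0.1 rad and angular speed of loupe below 0.15 rad/s); the arm keeps its last pose, push and grip.
It fails at once if the rod is dropped (falls free at over 0.45 m/s) (contact force between the fingers and rod below 0.01 N and linear speed of rod above 0.45 m/s).
It fails at once if the pointer's setting is shifted by more than 4 mm (distance of pointer_tip from where it was at the start of the episode above 0.004 m).
It fails at once if a bystander is moved by more than 20 mm (distance of any of carton, vial, dish from where it was at the start of the episode above 0.02 m).
It also fails if it takes over 69 s, if anything falls off the work surface, if the arm or the gripper's body presses on something with over 40 N, if the wrist force passes 120 N, or if a joint passes its speed limit or range.

## Working session

There is one attempt and no reset: what is moved stays moved. The work goes in short steps, Python scripts to look and compute and a tool call to move; the robot and the scene stay as the last step left them, time stands still between calls to the robot, and variables do not carry over. Pictures are saved under pics/ and viewed, at most 14 in all, crops included, and the job is handed in when it is done.

Besides the shell and the picture viewer there is one more tool, called by a JSON object that holds its "method" and its "body", one argument or row to a line. drive_tool: Moves the arm, as the interface text tells. Its arguments: {"type":"object","properties":{"motion":{"type":"array"}},"required":["motion"]}

```bash
mkdir -p pics; ls
python3 - <<'E'
from plant import *
import cv2
s=observe();print({k:(s[k]) for k in ('t','tool_pos','tool_rot','width','wrist_force')})
for n in ('top','side'):
    im=grab_frame(n);cv2.imwrite(f'pics/{n}0.png',im[:,:,::-1])
    c=get_calibration(n);print(n,c)
print(globals().get('grip_depth'))
E
```

```text
pics
{'t': 0.0, 'tool_pos': array([0.26706392, 0.56466523, 0.2306432 ]), 'tool_rot': array([ 2.19094369e-01,  9.75703470e-01, -6.23214862e-04, -9.22283703e-05]), 'width': 1.003347965244224, 'wrist_force': array([ 0.24285211, -0.15789213, -0.35419295])}
top {'camera_matrix': array([[404.26316204,   0.        , 325.72821395],
       [  0.        , 404.26316204, 201.36927005],
       [  0.        ,   0.        ,   1.        ]]), 'k1': -0.028031059299120687, 'R': array([[ 0.01253039, -0.99991265, -0.00420448],
       [-0.99212451, -0.0119085 , -0.12468819],
       [ 0.12462722,  0.00573376, -0.99218707]]), 't': array([0.00754567, 0.60686879, 1.03370328])}
side {'camera_matrix': array([[388.51318065,   0.        , 321.30171672],
       [  0.        , 388.51318065, 206.29455783],
       [  0.        ,   0.        ,   1.        ]]), 'k1': -0.050362828422557765, 'R': array([[ 0.99830677, -0.05649088,  0.01387004],
       [-0.03251361, -0.73963049, -0.67222735],
       [ 0.04823341,  0.67063815, -0.74021484]]), 't': array([-0.59768049,  0.10430519,  0.83920069])}
-0.0187
```

View pics/top0.png

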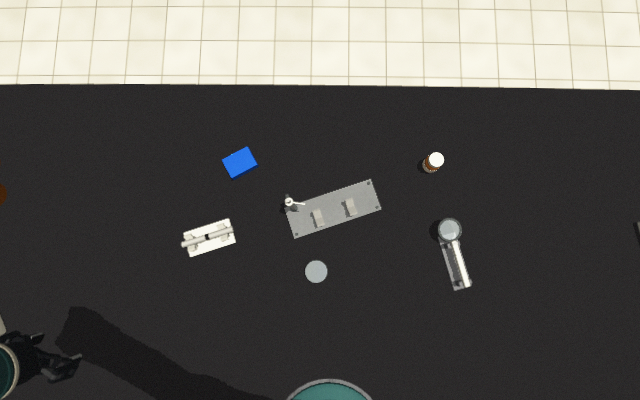

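View pics/side0.png

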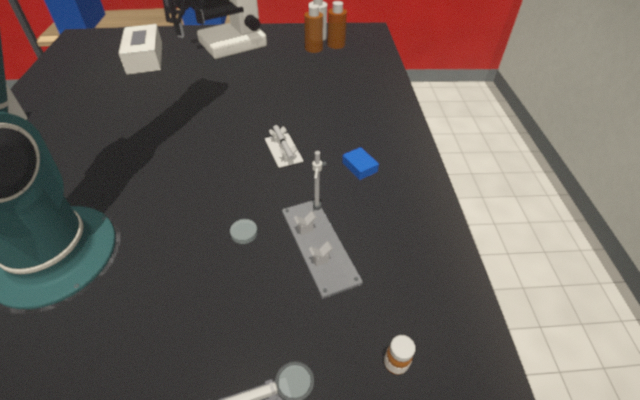

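Top view: the rack and rod are at about (208,237), the cradle at (333,208) with its post at (290,203), and the loupe lens at (450,230) with its handle running to (462,288). The carton is at (239,162), the jar at (433,162) and the dish at (316,271). The side view shows the same layout, with the pointer near (322,163).

```bash
cat > h.py <<'E'
from plant import *
import numpy as np, cv2
from scipy.spatial.transform import Rotation as Ro
def ray(c,uv):
    K=c['camera_matrix'];d=np.array([(uv[0]-K[0,2])/K[0,0],(uv[1]-K[1,2])/K[1,1]]);s=d.copy()
    for _ in range(20): s=d/(1+c['k1']*(s@s))
    R=np.array(c['R']);return -R.T@c['t'],R.T@np.array([s[0],s[1],1.])
def plane(c,uv,z):
    o,d=ray(c,uv);return o+d*(z-o[2])/d[2]
def proj(c,X):
    p=np.array(c['R'])@X+c['t'];s=p[:2]/p[2];s=s*(1+c['k1']*(s@s));K=c['camera_matrix']
    return np.array([K[0,0]*s[0]+K[0,2],K[1,1]*s[1]+K[1,2]])
def tri(c1,u1,c2,u2):
    o1,d1=ray(c1,u1);o2,d2=ray(c2,u2);n=np.cross(d1,d2)
    a=np.linalg.solve(np.c_[d1,-d2,n],o2-o1);return o1+a[0]*d1+a[2]*n/2,np.linalg.norm(a[2]*n)
def blob(mask,box=None):
    x0,y0,x1,y1=box or (0,0,mask.shape[1],mask.shape[0]);m=np.zeros(mask.shape,np.uint8);m[y0:y1,x0:x1]=mask[y0:y1,x0:x1]
    cs,_=cv2.findContours(m,cv2.RETR_EXTERNAL,cv2.CHAIN_APPROX_NONE)
    return max(cs,key=cv2.contourArea) if cs else None
def togo(target,yaw_y):
    """shift in tool axes (mm) and turn about tool z to bring TCP to target, tool y axis along heading yaw_y"""
    s=observe();R=Ro.from_quat(s['tool_rot']);y=R.as_matrix()[:,1];h=np.arctan2(y[1],y[0])
    dz=(yaw_y-h+np.pi/2)%np.pi-np.pi/2
    print('t',s['t'],'tcp',s['tool_pos'].round(4),'shift mm',(R.inv().apply(np.array(target)-s['tool_pos'])*1000).round(1),
      'turn z tool',round(-dz,3),'tilt',np.round(R.as_matrix()[:,2],4),'w',round(s['width'],3),'f',s['finger_force'],s['wrist_force'].round(2))
E
python3 - <<'E'
from h import *
im=cv2.imread('pics/top0.png');c=get_calibration('top')
hsv=cv2.cvtColor(im,cv2.COLOR_BGR2HSV);b=im.min(2)
k=blob(((b>55)&(hsv[...,1]<80)).astype(np.uint8)*255,(284,170,390,245));r=cv2.minAreaRect(k);print('cradle',r)
print([plane(c,p,.012).round(4) for p in cv2.boxPoints(r)])
k=blob(((b>90)).astype(np.uint8)*255,(175,210,245,265));r=cv2.minAreaRect(k);print('rack',r,[plane(c,p,.006).round(4) for p in cv2.boxPoints(r)])
def g(x0,y0,x1,y1,f): return cv2.resize(im[y0:y1,x0:x1],None,fx=f,fy=f,interpolation=cv2.INTER_CUBIC)
s=cv2.imread('pics/side0.png')
A=g(175,215,245,260,5); B=g(280,175,390,245,4); C=g(430,210,480,295,5)
S=cv2.resize(s[140:220,290:340],None,fx=5,fy=5,interpolation=cv2.INTER_CUBIC)
o=np.zeros((600,800,3),np.uint8);o[:225,:350]=A;o[230:510,:440]=B;o[:425,445:695]=C
o[:,:]=o;o2=o
cv2.imwrite('pics/z0.png',o2)
m=((b>150)).astype(np.uint8)*255
k=blob(m,(430,210,480,295));print('handle',cv2.minAreaRect(k))
E
```

```text
cradle ((330.8500061035156, 202.550048828125), (45.22057342529297, 92.9709701538086), 71.56505584716797)
[array([0.6238, 0.1409, 0.012 ]), array([ 0.7082, -0.0992,  0.012 ]), array([ 0.5902, -0.1378,  0.012 ]), array([0.5079, 0.0994, 0.012 ])]
rack ((207.0344696044922, 237.60650634765625), (26.36060905456543, 54.0924186706543), 72.07208251953125) [array([0.5182, 0.4177, 0.006 ]), array([0.5654, 0.279 , 0.006 ]), array([0.4976, 0.2542, 0.006 ]), array([0.451 , 0.3919, 0.006 ])]
handle ((449.5, 229.50003051757812), (18.384777069091797, 18.384777069091797), 45.0)
```

View pics/z0.png

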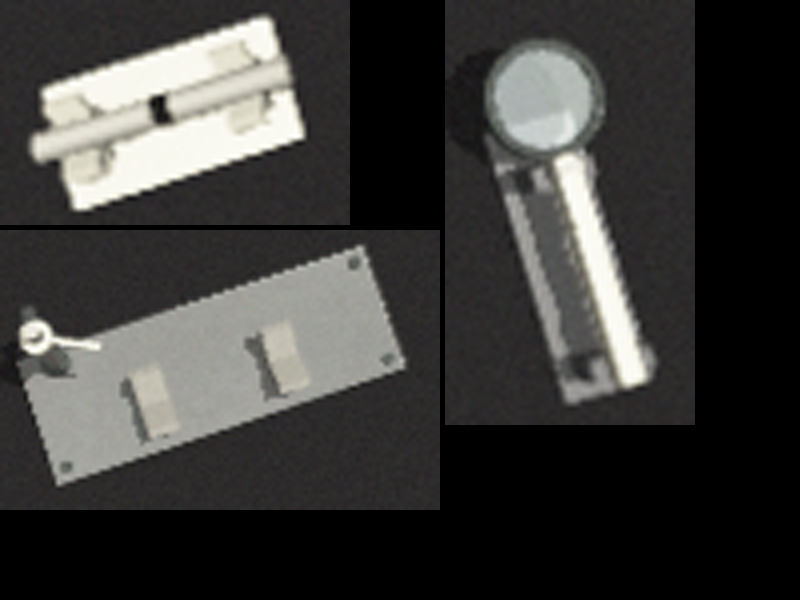

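Enlarged top view. The ring is at about (206.6,236.2), with the rod ends at (182,243.8) and (231.6,229.2). The cradle corners are (370.9,178.6), (381.1,208.9) and (294.1,238.4), and the lens is at about (449.6,229.2). The handle's far end is at about (467.2,286.6).

```bash
cat > est.py <<'E'
from h import *
c=get_calibration('top')
P=lambda u,v,z: plane(c,(u,v),z)[:2]
a,b=P(182,243.8,.036),P(231.6,229.2,.036);rod=P(206.6,236.2,.0415);ryaw=np.arctan2(*(a-b)[::-1])
tr,br,bl=P(370.9,178.6,.012),P(381.1,208.9,.012),P(294.1,238.4,.012)
cy=np.arctan2(*(bl-br)[::-1]);Y=np.array([np.cos(cy),np.sin(cy)]);X=np.array([Y[1],-Y[0]])
cr=np.mean([tr-60*X/1000+.125*Y,br+.03*X+.125*Y,bl+.03*X-.125*Y],0)
L=P(449.6,229.2,.05);E=P(467.2,286.6,.055);ly=np.arctan2(*(L-E)[::-1])
if __name__=='__main__':
    print('rod',rod,(a+b)/2,np.linalg.norm(a-b),'rodyaw',ryaw);print('cradle',cr,cy,np.linalg.norm(bl-br),np.linalg.norm(tr-br))
    print('loupe',L,np.linalg.norm(L-E),'yaw',ly)
    print('tip xy',cr+.033*X+.067*Y)
    togo([*rod,.15],ryaw+np.pi/2)
    w=get_calibration('wrist');s=observe();print(w['camera_matrix'],'cam in tool',Ro.from_quat(s['tool_rot']).inv().apply(-w['R'].T@w['t']-s['tool_pos']),Ro.from_quat(s['tool_rot']).as_matrix().T@w['R'].T)
E
python3 est.py
```

```text
rod [0.51042756 0.32640081] [0.50984592 0.32745915] 0.13586799454868512 rodyaw 1.8712339538130327
cradle [ 0.57753367 -0.00866766] 1.909881638977993 0.2481172922754934 0.08744718274769706
loupe [ 0.53610099 -0.30834067] 0.15156450669814775 yaw 0.26808833198327475
tip xy [0.58636878 0.06549393]
t 0.1 tcp [0.2671 0.5647 0.2307] shift mm [-321.9 -111.3   80.9] turn z tool 0.829 tilt [-4.e-04 -1.e-03 -1.e+00] w 0.995 f 0.0 [ 0.49 -0.24  0.9 ]
[[301.09899867   0.         327.08467076]
 [  0.         301.09899867 197.90203218]
 [  0.           0.           1.        ]] cam in tool [ 0.07318203  0.00016002 -0.14229243] [[-7.78373373e-04 -9.57251700e-01 -2.89255212e-01]
 [ 9.99999580e-01 -8.84801998e-04  2.37178684e-04]
 [-4.82973288e-04 -2.89254906e-01  9.57251987e-01]]
```

{"method": "drive_tool", "body": {
  "motion": [
    [1, [-20, -7, 0], [0, 0, 0]],
    [1, [-36, -12, 0], [0, 0, 0]],
    [1, [-36, -12, 0], [0, 0, 0]],
    [1, [-36, -12, 0], [0, 0, 0]],
    [1, [-36, -12, 0], [0, 0, 0]],
    [1, [-36, -12, 0], [0, 0, 0]],
    [1, [-36, -12, 0], [0, 0, 0]],
    [1, [-36, -12, 0], [0, 0, 0]]
  ]
}}

```text
t: 0.77
tool_pos: [0.4751, 0.3648, 0.2311]
tool_rot: [0.219, 0.976, -0.0, -0.0]
wrist_force: [0.8, 0.9, 1.5]
width: 0.999
finger_force: 0.0
```

{"method": "drive_tool", "body": {
  "motion": [
    [1, [-5, -3, 0], [0, 0, 0.12]],
    [1, [0, 0, 0], [0, 0, 0.12]],
    [1, [0, 0, 0], [0, 0, 0.12]],
    [1, [0, 0, 0], [0, 0, 0.12]],
    [1, [0, 0, 0], [0, 0, 0.12]],
    [1, [0, 0, 0], [0, 0, 0.12]],
    [1, [0, 0, 0], [0, 0, 0.11]],
    [1, [0, 0, 0], [0, 0, 0]]
  ]
}}

```text
t: 1.43
tool_pos: [0.4772, 0.3615, 0.231]
tool_rot: [0.596, 0.803, -0.0, 0.0]
wrist_force: [-0.6, 0.0, -0.5]
width: 1.002
finger_force: 0.0
```

```bash
python3 est.py | grep tcp
python3 - <<'E'
from h import *
print(observe()['joint_pos'].round(2))
im=grab_frame('wrist');cv2.imwrite('pics/w1.png',im[:,:,::-1])
c=get_calibration('wrist');print(c)
b=im.min(2)
E
```

```text
t 1.4333 tcp [0.4772 0.3615 0.231 ] shift mm [-43.2  21.7  81. ] turn z tool -0.007 tilt [-4.e-04 -6.e-04 -1.e+00] w 1.002 f 0.0 [-0.59  0.02 -0.5 ]
[-0.9   0.38  0.25  1.69 -0.1   1.09 -0.32]
{'camera_matrix': array([[301.09899867,   0.        , 327.08467076],
       [  0.        , 301.09899867, 197.90203218],
       [  0.        ,   0.        ,   1.        ]]), 'k1': -0.02842736350695171, 'R': array([[ 9.55299070e-01,  2.95641085e-01, -1.89756377e-04],
       [ 2.83046308e-01, -9.14416099e-01,  2.89357886e-01],
       [ 8.53725630e-02, -2.76477029e-01, -9.57220966e-01]]), 't': array([-0.56319737,  0.15798662,  0.43782598])}
```

View pics/w1.png

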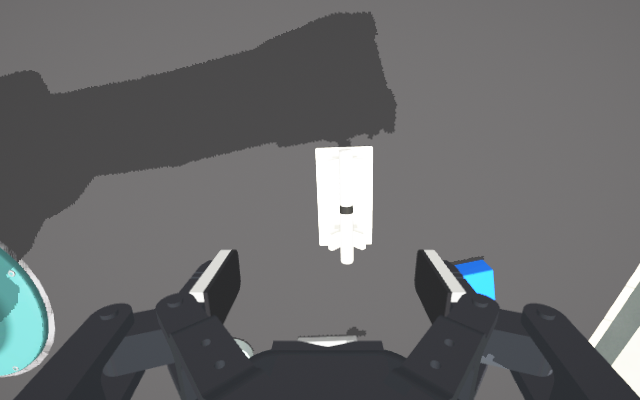

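The wrist view shows the rack with its dark ring at about (346,209) and the rod's near end at (347,263).

```bash
cat >> h.py <<'E'
def ring(im,c,box,z,thr=90):
    k=blob((im.max(2)<thr).astype(np.uint8)*255,box);r=cv2.minAreaRect(k);m=cv2.moments(k)
    uv=np.array([m['m10'],m['m01']])/m['m00'];print('ring px',uv.round(1),np.round(r[1],1),cv2.contourArea(k));return plane(c,uv,z)
E
python3 - <<'E'
from h import *
im=cv2.imread('pics/w1.png');c=get_calibration('wrist')
p=ring(im,c,(330,195,362,222),.0405);print(p)
e=plane(c,(347,258),.041);print(e,np.arctan2(*(p-e)[:2][::-1]))
r=blob((im.min(2)>200).astype(np.uint8)*255,(300,140,390,250));q=cv2.minAreaRect(r);print(q)
for a,b in (((316,150),(320,244)),((372,147),(372,243))):
    d=plane(c,a,.006)-plane(c,b,.006);print(np.arctan2(d[1],d[0]))
togo([p[0],p[1],.10],1.871+np.pi/2)
E
```

```text
ring px [341.1 209.4] [3.1 6.6] 11.5
[0.50534969 0.32731745 0.0405    ]
[0.53173612 0.26959841 0.041     ] 1.9995826397138958
((343.5, 197.5), (103.0, 57.0), 90.0)
1.902952187320647
1.9140386824598214
t 1.4833 tcp [0.4772 0.3616 0.231 ] shift mm [-41.   16.8 131. ] turn z tool 0.001 tilt [-3.e-04 -6.e-04 -1.e+00] w 0.997 f 0.0 [ 0.48 -0.33 -0.6 ]
```

{"method": "drive_tool", "body": {
  "motion": [
    [1, [-11, 5, 10], [0, 0, 0]],
    [1, [-16, 8.5, 20], [0, 0, -0.02]],
    [1, [-16, 8, 25], [0, 0, 0]],
    [1, [0, 0, 25], [0, 0, 0]],
    [1, [0, 0, 20], [0, 0, 0]],
    [1, [0, 0, 0], [0, 0, 0]]
  ]
}}

```text
t: 1.98
tool_pos: [0.5096, 0.3248, 0.1268]
tool_rot: [0.585, 0.811, -0.003, -0.001]
wrist_force: [-0.9, -0.7, -1.5]
width: 0.996
finger_force: 0.0
```

```bash
python3 est.py | grep tcp
python3 - <<'E'
from h import *
im=grab_frame('wrist');cv2.imwrite('pics/w2.png',im[:,:,::-1])
c=get_calibration('wrist');s=observe()
print(proj(c,np.array([.5104,.3264,.0415])))
E
```

```text
t 1.9833 tcp [0.5096 0.3248 0.1268] shift mm [  1.3   1.1 -23.2] turn z tool 0.021 tilt [-0.0048 -0.0039 -1.    ] w 0.996 f 0.0 [-0.86 -0.66 -1.48]
[327.24105168 201.68786369]
```

View pics/w2.png

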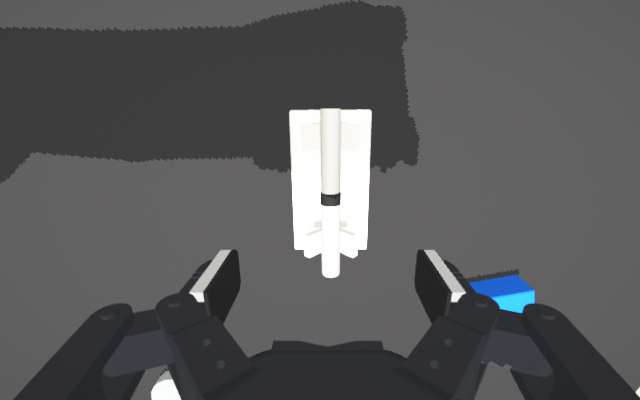

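The ring is at about (330.5,199) and the rod runs straight up the image at column 331, from row 110 to row 276, so the yaw is good.

Run:
```python
from h import *
c=get_calibration('wrist')
p=plane(c,(330.5,198.7),.0405);a=plane(c,(330.7,112),.037);b=plane(c,(330.7,272),.037);print(p,a,b)
y=np.arctan2(*(a-b)[:2][::-1]);print('yaw',y)
togo([p[0],p[1],.0145],y+np.pi/2)
```

```text
[0.51218604 0.32930999 0.0405    ] [0.49106921 0.39287142 0.037     ] [0.53419203 0.26432309 0.037     ]
yaw 1.8944596051478413
t 2.0333 tcp [0.5104 0.3256 0.1293] shift mm [  3.1   3.3 114.8] turn z tool -0.003 tilt [-0.003  -0.0026 -1.    ] w 0.997 f 0.0 [ 0.27 -0.32  1.25]
```

{"method": "drive_tool", "body": {
  "motion": [
    [1, [2, 2, 10], [0, 0, 0]],
    [1, [1, 1, 20], [0, 0, 0]],
    [1, [0, 0.5, 25], [0, 0, 0]],
    [1, [0, 0, 25], [0, 0, 0]],
    [1, [0, 0, 20], [0, 0, 0]],
    [1, [0, 0, 10], [0, 0, 0]],
    [1, [0, 0, 5], [0, 0, 0]],
    [1, [0, 0, 0], [0, 0, 0]]
  ]
}}

```text
t: 2.7
tool_pos: [0.5135, 0.3311, 0.0163]
tool_rot: [0.586, 0.811, -0.0, 0.0]
wrist_force: [-0.5, -0.1, -0.1]
width: 1.002
finger_force: 0.0
```

Run:
```python
from h import *
togo([.5122,.3293,.0145],1.8945+np.pi/2)
im=grab_frame('wrist');c=get_calibration('wrist')
g=im.min(2).astype(int)
for r in range(60,180,20):
    x=np.where(g[r,250:400]>140)[0]; print(r,x.min()+250 if len(x) else None,x.max()+250 if len(x) else None)
cv2.imwrite('pics/w3.png',im[:,:,::-1])
```

```text
t 2.7 tcp [0.5135 0.3311 0.0163] shift mm [-1.3 -1.8  1.8] turn z tool -0.004 tilt [ 1.e-04 -1.e-04 -1.e+00] w 1.002 f 0.0 [-0.47 -0.07 -0.12]
60 None None
80 None None
100 None None
120 None None
140 251 388
160 253 387
```

View pics/w3.png

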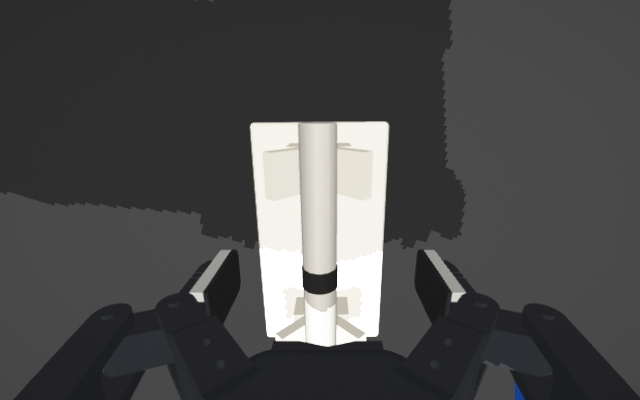

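The ring is at about (320,279), with rod edges at columns 303 and 337. The far end is at (318,123), with edges at 300 and 337.

Run:
```python
from h import *
c=get_calibration('wrist')
p=plane(c,(320,279),.0395);a=plane(c,(318.3,130),.035);b=plane(c,(319.7,262),.035);print(p,a,b)
y=np.arctan2(*(a-b)[:2][::-1]);print('yaw',y)
togo([p[0],p[1],.0145],y+np.pi/2)
```

```text
[0.51152511 0.32936886 0.0395    ] [0.49060107 0.39172753 0.035     ] [0.50941458 0.33515946 0.035     ]
yaw 1.8918703170138116
t 2.75 tcp [0.5138 0.3313 0.0171] shift mm [-1.2 -2.8  2.6] turn z tool -0.002 tilt [ 8.e-04  5.e-04 -1.e+00] w 0.995 f 0.0 [-0.19  0.7   0.57]
```

{"method": "drive_tool", "body": {
  "motion": [
    [1, [-1.2, -2.8, 2], [0, 0, 0]],
    [1, [0, 0, 0], [0, 0, 0]],
    [0, [0, 0, 0], [0, 0, 0]],
    [0, [0, 0, 0], [0, 0, 0]],
    [0, [0, 0, 0], [0, 0, 0]],
    [0, [0, 0, 0], [0, 0, 0]],
    [0, [0, 0, 0], [0, 0, 0]],
    [0, [0, 0, 0], [0, 0, 0]]
  ]
}}

```text
t: 3.42
tool_pos: [0.5106, 0.3289, 0.0143]
tool_rot: [0.586, 0.81, -0.0, -0.0]
wrist_force: [-4.1, -1.6, 14.4]
width: 0.164
finger_force: 58.3
```

Run:
```python
from h import *
togo([.5115,.3294,.0145],1.892+np.pi/2)
```

```text
t 3.4167 tcp [0.5106 0.3289 0.0143] shift mm [ 0.2  1.  -0.2] turn z tool -0.002 tilt [-8.e-04 -4.e-04 -1.e+00] w 0.164 f 58.324944376945496 [-4.12 -1.56 14.39]
```

{"method": "drive_tool", "body": {
  "motion": [
    [0, [0, 0, -5], [0, 0, 0]],
    [0, [0, 0, -15], [0, 0, 0]],
    [0, [0, 0, -30], [0, 0, 0]],
    [0, [0, 0, -35], [0, 0, 0]],
    [0, [0, 0, -35], [0, 0, 0]],
    [0, [0, 0, -35], [0, 0, 0]],
    [0, [0, 0, -35], [0, 0, 0]],
    [0, [-5, 0, -15], [0, 0, 0]]
  ]
}}

```text
t: 4.08
tool_pos: [0.5133, 0.3256, 0.2242]
tool_rot: [0.585, 0.811, 0.003, 0.001]
wrist_force: [0.1, 1.3, -1.4]
width: 0.167
finger_force: 58.7
```

{"method": "drive_tool", "body": {
  "motion": [
    [0, [-20, -3, 0], [0, 0, 0]],
    [0, [-35, -4, 0], [0, 0, 0]],
    [0, [-35, -4, 0], [0, 0, 0]],
    [0, [-35, -4, 0], [0, 0, 0]],
    [0, [-35, -4, 0], [0, 0, 0]],
    [0, [-35, -4, 0], [0, 0, 0]],
    [0, [-35, -4, 0], [0, 0, 0]],
    [0, [-20, -4, 0], [0, 0, 0]]
  ]
}}

```text
t: 4.75
tool_pos: [0.562, 0.0728, 0.2197]
tool_rot: [0.587, 0.809, -0.0, 0.001]
wrist_force: [0.0, -0.0, -2.1]
width: 0.162
finger_force: 58.7
```

Run:
```python
from h import *
from est import cr,cy
print(cr,cy);togo([*cr,.12],cy+np.pi/2)
im=grab_frame('top');cv2.imwrite('pics/t4.png',im[:,:,::-1])
```

```text
[ 0.57753367 -0.00866766] 1.909881638977993
t 4.75 tcp [0.562  0.0728 0.2197] shift mm [-82.2 -10.5  99.8] turn z tool -0.024 tilt [ 6.e-04 -1.e-03 -1.e+00] w 0.162 f 58.676868081092834 [ 0.03 -0.01 -2.07]
```

{"method": "drive_tool", "body": {
  "motion": [
    [0, [-20, -2, 0], [0, 0, -0.012]],
    [0, [-30, -4, 0], [0, 0, -0.012]],
    [0, [-22, -3, 0], [0, 0, 0]],
    [0, [-10, -1, 0], [0, 0, 0]],
    [0, [0, 0, 0], [0, 0, 0]],
    [0, [0, 0, 0], [0, 0, 0]]
  ]
}}

```text
t: 5.3
tool_pos: [0.5788, -0.0034, 0.2193]
tool_rot: [0.576, 0.817, -0.0, -0.0]
wrist_force: [0.5, -0.1, -2.0]
width: 0.167
finger_force: 58.7
```

Run:
```python
from h import *
from est import cr,cy
togo([*cr,.12],cy+np.pi/2)
im=grab_frame('wrist');cv2.imwrite('pics/w4.png',im[:,:,::-1]);c=get_calibration('wrist')
X=np.array([np.sin(cy),-np.cos(cy),0]);Y=np.array([np.cos(cy),np.sin(cy),0])
o=np.array([*cr,0])
for x,y,z in ((60,-125,12),(60,125,12),(-30,125,12),(0,55,58),(0,35,58),(33,67,135),(22.5,55,58),(-22.5,55,58)): print((x,y,z),proj(c,o+X*x/1e3+Y*y/1e3+np.array([0,0,z/1e3])).round(1))
```

```text
t 5.3 tcp [ 0.5788 -0.0034  0.2193] shift mm [-4.5 -2.9 99.3] turn z tool 0.003 tilt [-2.e-04  1.e-04 -1.e+00] w 0.167 f 58.66070508956909 [ 0.46 -0.13 -2.  ]
(60, -125, 12) [369.7 270. ]
(60, 125, 12) [380.   63.1]
(-30, 125, 12) [296.2  62.6]
(0, 55, 58) [323.6 132.4]
(0, 35, 58) [323.6 152.6]
(33, 67, 135) [367.5 124.3]
(22.5, 55, 58) [346.3 132.5]
(-22.5, 55, 58) [300.9 132.3]
```

View pics/w4.png

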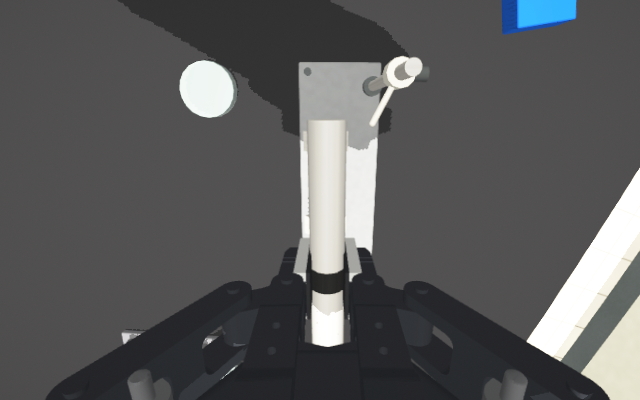

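The base's far corners are at about (299.5,62.5) and (381,63). The pointer tip is at (373,124), the held rod's end at (327,121) and the ring at (327,283).

Run:
```python
from h import *
from est import cr,cy
c=get_calibration('wrist');im=cv2.imread('pics/w4.png');g=im.min(2).astype(int)
s=observe();T=Ro.from_quat(s['tool_rot'])
X=np.array([np.sin(cy),-np.cos(cy),0]);Y=np.array([np.cos(cy),np.sin(cy),0]);o=np.array([*cr,0])
for r in (75,100,115,170,190,210,225):
    row=g[r];d=np.abs(np.diff(row.astype(float)));
    print(r,[(i,row[i-1],row[i+2]) for i in np.where(d>25)[0] if 285<i<395])
def cf(uv,z): v=plane(c,uv,z)-o; return np.round([v@X*1e3,v@Y*1e3],1)
print('corners cradle frame',cf((299.5,62.5),.012),cf((381,63),.012))
for z in (.115,.125,.135,.145,.155): print(z,cf((373,124),z))
zr=s['tool_pos'][2]+.0187
for uv,dz in (((327,282),.0085),((326.8,123),.004),((327,265),.008)):
    print('rod tool frame',(T.inv().apply(plane(c,uv,zr+dz)-s['tool_pos'])*1e3).round(1))
```

```text
75 [(np.int64(297), np.int64(51), np.int64(158)), (np.int64(298), np.int64(52), np.int64(171)), (np.int64(305), np.int64(169), np.int64(107)), (np.int64(306), np.int64(164), np.int64(121)), (np.int64(309), np.int64(121), np.int64(168)), (np.int64(386), np.int64(157), np.int64(245)), (np.int64(393), np.int64(244), np.int64(144)), (np.int64(394), np.int64(244), np.int64(132))]
100 [(np.int64(298), np.int64(51), np.int64(159)), (np.int64(299), np.int64(64), np.int64(167)), (np.int64(378), np.int64(164), np.int64(83)), (np.int64(380), np.int64(106), np.int64(231)), (np.int64(381), np.int64(83), np.int64(239)), (np.int64(387), np.int64(236), np.int64(81)), (np.int64(388), np.int64(220), np.int64(81))]
115 [(np.int64(298), np.int64(51), np.int64(161)), (np.int64(299), np.int64(53), np.int64(168)), (np.int64(372), np.int64(165), np.int64(230)), (np.int64(373), np.int64(170), np.int64(239)), (np.int64(379), np.int64(236), np.int64(54)), (np.int64(380), np.int64(213), np.int64(52))]
170 [(np.int64(299), np.int64(81), np.int64(233)), (np.int64(300), np.int64(82), np.int64(240)), (np.int64(307)
[... 706 characters left out ...]
5), np.int64(160), np.int64(236)), (np.int64(373), np.int64(236), np.int64(82)), (np.int64(374), np.int64(211), np.int64(82))]
225 [(np.int64(300), np.int64(81), np.int64(205)), (np.int64(301), np.int64(82), np.int64(236)), (np.int64(302), np.int64(125), np.int64(242)), (np.int64(308), np.int64(248), np.int64(167)), (np.int64(344), np.int64(172), np.int64(241)), (np.int64(372), np.int64(241), np.int64(82)), (np.int64(373), np.int64(234), np.int64(82))]
corners cradle frame [-26.4 125.1] [ 61.1 125.1]
0.115 [40.  66.2]
0.125 [38.5 66.7]
0.135 [37.1 67.2]
0.145 [35.6 67.7]
0.155 [34.1 68.2]
rod tool frame [  0.3   0.4 -27.2]
rod tool frame [ 67.6   0.4 -22.7]
rod tool frame [  8.4   0.4 -26.7]
```

```bash
cat > cf.py <<'E'
from h import *
from est import cr,cy
X=np.array([np.sin(cy),-np.cos(cy),0]);Y=np.array([np.cos(cy),np.sin(cy),0]);o=np.array([*cr,0])
def cf(c,uv,z): v=plane(c,uv,z)-o; return np.round([v@X*1e3,v@Y*1e3],1)
E
python3 - <<'E'
from cf import *
c=get_calibration('wrist')
for p in ((298.5,75),(299.3,100),(300.3,170),(301.2,190),(301.6,210),(376.2,170),(375.3,190),(374.2,210),(373.2,225)): print(p,cf(c,p,.012))
E
```

```text
(298.5, 75) [-27.8 112.5]
(299.3, 100) [-27.5  86.6]
(300.3, 170) [-28.    7.7]
(301.2, 190) [-27.4 -16.8]
(301.6, 210) [-27.5 -42.2]
(376.2, 170) [61.6  8.1]
(375.3, 190) [ 61.8 -16.4]
(374.2, 210) [ 61.7 -41.9]
(373.2, 225) [ 61.4 -61.7]
```

{"method": "drive_tool", "body": {
  "motion": [
    [0, [-4.5, -1.3, 10], [0, 0, 0]],
    [0, [0, 0, 25], [0, 0, 0]],
    [0, [0, 0, 30], [0, 0, 0]],
    [0, [0, 0, 30], [0, 0, 0]],
    [0, [0, 0, 30], [0, 0, 0]],
    [0, [0, 0, 25], [0, 0, 0]],
    [0, [0, 0, 15], [0, 0, 0]],
    [0, [0, 0, 4], [0, 0, 0]]
  ]
}}

```text
t: 6.02
tool_pos: [0.5773, -0.0076, 0.047]
tool_rot: [0.576, 0.818, -0.001, -0.002]
wrist_force: [0.2, 0.5, -1.8]
width: 0.163
finger_force: 58.6
```

{"method": "drive_tool", "body": {
  "motion": [
    [0, [0, 0, 0], [0, 0, 0]],
    [0, [0, 0, 0], [0, 0, 0]]
  ]
}}

```text
t: 6.18
tool_pos: [0.5795, -0.0081, 0.0509]
tool_rot: [0.576, 0.818, 0.0, 0.0]
wrist_force: [-0.3, 0.4, -1.3]
width: 0.164
finger_force: 58.6
```

Run:
```python
from cf import *
t=o+.0016*X;togo([t[0],t[1],.0326],cy+np.pi/2)
im=grab_frame('wrist');c=get_calibration('wrist');cv2.imwrite('pics/w5.png',im[:,:,::-1])
for x in (-22.5,0,22.5):
  for y in (35,55): print(x,y,proj(c,o+X*(x+2)/1e3+Y*y/1e3+[0,0,.058]).round(1))
```

```text
t 6.1833 tcp [ 0.5795 -0.0081  0.0509] shift mm [ 0.1 -0.5 18.3] turn z tool 0.004 tilt [ 6.e-04 -0.e+00 -1.e+00] w 0.164 f 58.647648096084595 [-0.25  0.36 -1.27]
-22.5 35 [277.7 192.3]
-22.5 55 [275.8 149.5]
0 35 [325.8 192.5]
0 55 [325.9 149.6]
22.5 35 [373.8 192.6]
22.5 55 [375.9 149.8]
```

View pics/w5.png

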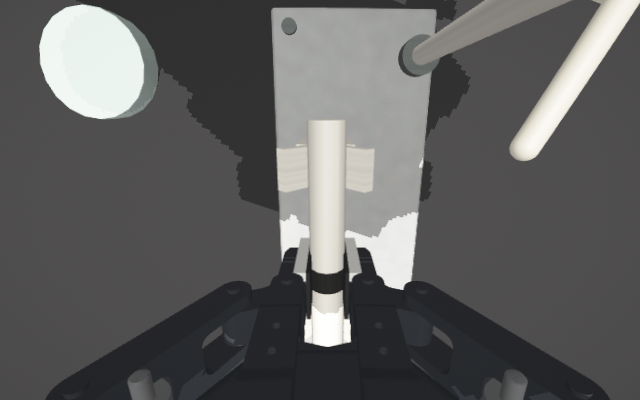

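The far saddle's top corners are at about (277,192) and (373,191), matching the prediction, and the rod is centred at column 327. The pointer tip ends at about (518,155).

Run:
```python
from cf import *
c=get_calibration('wrist')
for uv in ((516,157),(522,151)):
  for z in (.12,.125,.13,.135,.14,.145,.15): print(uv,z,cf(c,uv,z)-[2,0])
```

```text
(516, 157) 0.12 [47.3 61.8]
(516, 157) 0.125 [44.1 62.6]
(516, 157) 0.13 [40.9 63.4]
(516, 157) 0.135 [37.7 64.2]
(516, 157) 0.14 [34.5 65. ]
(516, 157) 0.145 [31.3 65.7]
(516, 157) 0.15 [28.1 66.5]
(522, 151) 0.12 [48.6 63.3]
(522, 151) 0.125 [45.3 64. ]
(522, 151) 0.13 [42.  64.7]
(522, 151) 0.135 [38.7 65.4]
(522, 151) 0.14 [35.5 66. ]
(522, 151) 0.145 [32.2 66.7]
(522, 151) 0.15 [28.9 67.4]
```

{"method": "drive_tool", "body": {
  "motion": [
    [0, [0, -0.5, 4], [0, 0, 0]],
    [0, [0, 0, 5], [0, 0, 0]],
    [0, [0, 0, 4], [0, 0, 0]],
    [0, [0, 0, 2], [0, 0, 0]],
    [0, [0, 0, 1], [0, 0, 0]],
    [0, [0, 0, 0], [0, 0, 0]],
    [0, [0, 0, 0], [0, 0, 0]]
  ]
}}

```text
t: 6.82
tool_pos: [0.5788, -0.0085, 0.0343]
tool_rot: [0.576, 0.817, -0.0, 0.0]
wrist_force: [-0.1, 0.7, -1.6]
width: 0.164
finger_force: 58.7
```

{"method": "drive_tool", "body": {
  "motion": [
    [0, [0, 0, 1], [0, 0, 0]],
    [0, [0, 0, 0], [0, 0, 0]],
    [0, [0, 0, 0.6], [0, 0, 0]],
    [0, [0, 0, 0], [0, 0, 0]],
    [0, [0, 0, 0], [0, 0, 0]]
  ]
}}

```text
t: 7.23
tool_pos: [0.5788, -0.0085, 0.0328]
tool_rot: [0.576, 0.817, 0.0, 0.0]
wrist_force: [-0.9, 0.2, 0.6]
width: 0.168
finger_force: 59.0
```

{"method": "drive_tool", "body": {
  "motion": [
    [0, [0, 0, 0.5], [0, 0, 0]],
    [0, [0, 0, 0], [0, 0, 0]],
    [0.25, [0, 0, 0], [0, 0, 0]],
    [0.4, [0, 0, 0], [0, 0, 0]],
    [0.6, [0, 0, 0], [0, 0, 0]],
    [0.8, [0, 0, 0], [0, 0, 0]],
    [0.8, [0, 0, 0], [0, 0, 0]]
  ]
}}

```text
t: 7.82
tool_pos: [0.5787, -0.0085, 0.0321]
tool_rot: [0.576, 0.817, -0.0, 0.0]
wrist_force: [-0.4, 1.0, 0.3]
width: 0.796
finger_force: 0.0
```

{"method": "drive_tool", "body": {
  "motion": [
    [0.8, [0, 0, -5], [0, 0, 0]],
    [0.8, [0, 0, -15], [0, 0, 0]],
    [0.8, [0, 0, -30], [0, 0, 0]],
    [0.8, [0, 0, -30], [0, 0, 0]],
    [0.8, [0, 0, -35], [0, 0, 0]],
    [0.8, [0, 0, -35], [0, 0, 0]],
    [0.8, [0, 0, -30], [0, 0, 0]],
    [0.8, [0, 0, -10], [0, 0, 0]]
  ]
}}

```text
t: 8.48
tool_pos: [0.5801, -0.0087, 0.2272]
tool_rot: [0.576, 0.817, 0.002, 0.002]
wrist_force: [-0.2, -0.1, 0.5]
width: 0.801
finger_force: 0.0
```

{"method": "drive_tool", "body": {
  "motion": [
    [0.8, [0, 0, 0], [0, 0, 0]],
    [0.8, [0, 0, 0], [0, 0, 0]]
  ]
}}

```text
t: 8.65
tool_pos: [0.5787, -0.0084, 0.2224]
tool_rot: [0.576, 0.817, 0.0, 0.0]
wrist_force: [0.2, -0.0, 0.5]
width: 0.798
finger_force: 0.0
```

Run:
```python
from cf import *
togo([*cr,.2],cy+np.pi/2)
im=grab_frame('wrist');c=get_calibration('wrist');cv2.imwrite('pics/w6.png',im[:,:,::-1])
for x,y,z in ((2,0,60),(2,70,55),(2,-70,55),(35,67,143)): print(x,y,proj(c,o+X*x/1e3+Y*y/1e3+[0,0,z/1e3]).round(1))
```

```text
t 8.65 tcp [ 0.5787 -0.0084  0.2224] shift mm [ 0.1 -1.2 22.4] turn z tool 0.004 tilt [ 7.e-04  2.e-04 -1.e+00] w 0.798 f 0.0 [ 0.2  -0.04  0.51]
2 0 [327.9 181.1]
2 70 [328.2 111. ]
2 -70 [327.6 240.9]
35 67 [375. 117.]
```

View pics/w6.png

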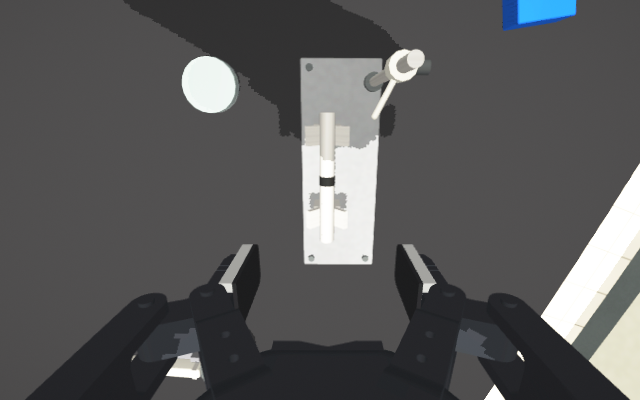

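The rod is seated: the ring is at (327,181) and the pointer tip at (375,117), both where predicted. Next is the loupe.

{"method": "drive_tool", "body": {
  "motion": [
    [0.8, [-16, -13, 0], [0, 0, 0]],
    [0.8, [-30, -25, 0], [0, 0, 0]],
    [0.8, [-31, -25, 0], [0, 0, 0]],
    [0.8, [-31, -25, 0], [0, 0, 0]],
    [0.8, [-31, -25, 0], [0, 0, 0]],
    [0.8, [-31, -25, 0], [0, 0, 0]],
    [0.8, [-31, -25, 0], [0, 0, 0]],
    [0.8, [-31, -25, 0], [0, 0, 0]]
  ]
}}

```text
t: 9.37
tool_pos: [0.4782, -0.2916, 0.221]
tool_rot: [0.576, 0.817, -0.0, -0.001]
wrist_force: [1.6, 0.1, 0.3]
width: 0.8
finger_force: 0.0
```

{"method": "drive_tool", "body": {
  "motion": [
    [0.8, [-20, -17, 0], [0, 0, 0.08]],
    [0.8, [0, 0, 0], [0, 0, 0.12]],
    [0.8, [0, 0, 0], [0, 0, 0.12]],
    [0.8, [0, 0, 0], [0, 0, 0.12]],
    [0.8, [0, 0, 0], [0, 0, 0.12]],
    [0.8, [0, 0, 0], [0, 0, 0.12]],
    [0.8, [0, 0, 0], [0, 0, 0.12]],
    [0.8, [0, 0, 0], [0, 0, 0.12]]
  ]
}}

```text
t: 10.03
tool_pos: [0.4698, -0.3145, 0.2208]
tool_rot: [0.881, 0.474, -0.001, -0.001]
wrist_force: [-0.4, 0.4, 1.4]
width: 0.803
finger_force: 0.0
```

{"method": "drive_tool", "body": {
  "motion": [
    [0.8, [0, 0, 0], [0, 0, 0.12]],
    [0.8, [0, 0, 0], [0, 0, 0.12]],
    [0.8, [0, 0, 0], [0, 0, 0.12]],
    [0.8, [0, 0, 0], [0, 0, 0.12]],
    [0.8, [0, 0, 0], [0, 0, 0.12]],
    [0.8, [0, 0, 0], [0, 0, 0.12]],
    [0.8, [0, 0, 0], [0, 0, 0]],
    [0.8, [0, 0, 0], [0, 0, 0]]
  ]
}}

```text
t: 10.7
tool_pos: [0.47, -0.3145, 0.2212]
tool_rot: [0.99, 0.138, -0.001, -0.0]
wrist_force: [0.1, 0.4, 0.2]
width: 0.796
finger_force: 0.0
```

Run:
```python
from cf import *
from est import L,ly
u=np.array([np.cos(ly),np.sin(ly)]);togo([*(L-.075*u),.0263],ly+np.pi/2);print(observe()['joint_pos'].round(2))
im=grab_frame('wrist');c=get_calibration('wrist');cv2.imwrite('pics/w7.png',im[:,:,::-1])
for a,z in ((0,.05),(-.04,.055),(-.152,.055)): print(proj(c,np.array([*(L+a*u),z])).round(1))
```

```text
t 10.7 tcp [ 0.47   -0.3145  0.2212] shift mm [ -9.4  11.6 194.9] turn z tool 0.01 tilt [-2.e-03 -1.e-04 -1.e+00] w 0.796 f 0.0 [0.1  0.38 0.24]
[-0.14  0.44  0.88  1.8  -0.38  1.09 -0.42]
[339.2 116.3]
[338.5 156.6]
[336.5 254.7]
```

View pics/w7.png

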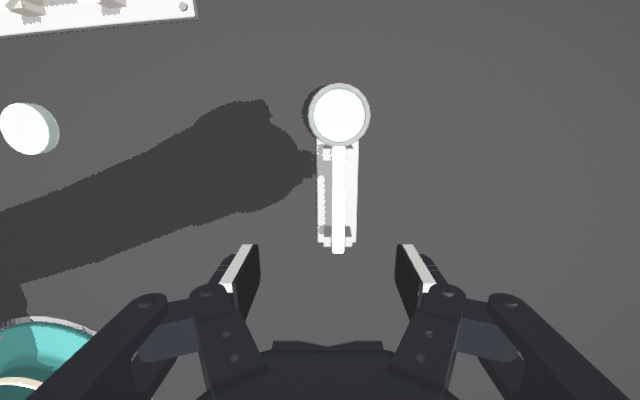

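The lens centre is at (339,114.5) and the handle runs up column 338.5 from row 147 to row 254, close to the prediction.

Run:
```python
from h import *
c=get_calibration('wrist')
L=plane(c,(339,114.5),.05)[:2];a=plane(c,(338.7,155),.055)[:2];b=plane(c,(338.3,250),.055)[:2]
y1=np.arctan2(*(L-b)[::-1]);y2=np.arctan2(*(a-b)[::-1]);print(L,y1,y2,np.linalg.norm(L-b))
y=(y1+y2)/2;u=np.array([np.cos(y),np.sin(y)]);togo([*(L-.075*u),.0263],y+np.pi/2)
```

```text
[ 0.5377484  -0.30768967] 0.2823210107573747 0.2845793121559865 0.14781075803588198
t 10.75 tcp [ 0.4701 -0.3145  0.2215] shift mm [ -7.8  12.5 195.2] turn z tool -0.005 tilt [-0.0015 -0.     -1.    ] w 0.799 f 0.0 [0.08 0.87 0.32]
```

{"method": "drive_tool", "body": {
  "motion": [
    [0.8, [-4, 6, 10], [0, 0, 0]],
    [0.8, [-4, 6, 25], [0, 0, 0]],
    [0.8, [0, 0, 30], [0, 0, 0]],
    [0.8, [0, 0, 30], [0, 0, 0]],
    [0.8, [0, 0, 25], [0, 0, 0]],
    [0.8, [0, 0, 15], [0, 0, 0]],
    [0.8, [0, 0, 5], [0, 0, 0]],
    [0.8, [0, 0, 0], [0, 0, 0]]
  ]
}}

```text
t: 11.42
tool_pos: [0.4649, -0.3287, 0.0809]
tool_rot: [0.991, 0.137, -0.001, -0.0]
wrist_force: [-0.3, -1.3, 0.9]
width: 0.798
finger_force: 0.0
```

Run:
```python
from h import *
L=np.array([.5377,-.3077]);y=.283;u=np.array([np.cos(y),np.sin(y)]);togo([*(L-.075*u),.0263],y+np.pi/2)
im=grab_frame('wrist');c=get_calibration('wrist')
g=im.min(2).astype(int)
hsv=im
for r in (60,100,140,160,180,200,220,240,260):
    d=np.abs(np.diff(g[r]));print(r,[(int(i),int(g[r][i-2]),int(g[r][i+2])) for i in np.where(d>22)[0] if 270<i<400])
print([proj(c,np.array([*(L-k*u),.055])).round(1) for k in (.04,.075,.1)])
```

```text
t 11.4167 tcp [ 0.4649 -0.3287  0.0809] shift mm [ 0.8  0.3 54.6] turn z tool -0.008 tilt [-2.1e-03  7.0e-04 -1.0e+00] w 0.798 f 0.0 [-0.29 -1.31  0.87]
60 [(287, 85, 173), (288, 85, 176), (304, 178, 83), (305, 174, 107), (306, 165, 197), (307, 130, 239), (308, 83, 245), (342, 251, 126), (343, 249, 90), (344, 245, 113), (345, 218, 142), (346, 126, 165), (347, 90, 173), (363, 184, 92), (364, 181, 85)]
100 [(278, 191, 187), (279, 187, 247), (280, 173, 246), (371, 252, 107), (372, 251, 154), (373, 231, 174), (381, 182, 88), (382, 179, 86)]
140 [(291, 113, 164), (292, 114, 144), (294, 140, 237), (295, 164, 250), (355, 255, 132), (356, 254, 135), (358, 209, 176), (369, 178, 107), (370, 177, 84), (371, 173, 86)]
160 [(291, 54, 134), (292, 54, 147), (301, 152, 103), (350, 103, 230), (351, 103, 240), (359, 240, 114), (360, 239, 86), (361, 229, 86)]
180 [(292, 54, 140), (293, 55, 148), (313, 150, 212), (314, 132, 234), (338, 255, 200), (340, 241, 236), (359, 238, 84), (360, 234, 86)]
200 [(293, 54, 142), (294, 54, 150), (314, 153, 230), (315, 152, 237), (337, 255, 152), (338, 255, 151), (358, 152, 68), (359, 151, 55)]
220 [(294, 54, 144), (295, 54, 150), (314, 151, 223), (315, 151, 237), (337, 239, 150), (340, 169, 216), (341, 150, 194), (343, 183, 151), (351, 151, 194), (353, 151, 151), (357, 151, 162), (358, 151, 86), (359, 171, 86)]
240 [(294, 54, 132), (295, 54, 145), (315, 150, 234), (316, 150, 239), (357, 233, 96), (358, 231, 86)]
260 [(295, 86, 201), (296, 87, 222), (308, 230, 150), (315, 150, 230), (316, 150, 238), (337, 255, 232), (356, 232, 152), (357, 232, 86), (358, 226, 86), (394, 86, 36), (395, 86, 30)]
[array([325.9, 177.6]), array([326.5, 233.6]), array([326.9, 269.9])]
```

{"method": "drive_tool", "body": {
  "motion": [
    [0.8, [0.8, 0.3, 8], [0, 0, -0.006]],
    [0.8, [0, 0, 16], [0, 0, 0]],
    [0.8, [0, 0, 16], [0, 0, 0]],
    [0.8, [0, 0, 9], [0, 0, 0]],
    [0.8, [0, 0, 3], [0, 0, 0]],
    [0.8, [0, 0, 0], [0, 0, 0]],
    [0.8, [0, 0, 0], [0, 0, 0]]
  ]
}}

```text
t: 12.05
tool_pos: [0.4671, -0.3289, 0.0309]
tool_rot: [0.99, 0.14, 0.0, 0.0]
wrist_force: [-0.2, -0.2, -0.2]
width: 0.797
finger_force: 0.0
```

{"method": "drive_tool", "body": {
  "motion": [
    [0.4, [0, 0, 0], [0, 0, 0]],
    [0, [0, 0, 0], [0, 0, 0]],
    [0, [0, 0, 0], [0, 0, 0]],
    [0, [0, 0, 0], [0, 0, 0]],
    [0, [0, 0, 0], [0, 0, 0]],
    [0, [0, 0, 0], [0, 0, 0]],
    [0, [0, 0, 0], [0, 0, 0]],
    [0, [0, 0, 0], [0, 0, 0]]
  ]
}}

```text
t: 12.72
tool_pos: [0.467, -0.3286, 0.0307]
tool_rot: [0.99, 0.139, 0.0, 0.0]
wrist_force: [-2.0, 1.4, 5.4]
width: 0.15
finger_force: 58.5
```

{"method": "drive_tool", "body": {
  "motion": [
    [0, [0, 0, -3], [0, 0, 0]],
    [0, [0, 0, -6], [0, 0, 0]],
    [0, [0, 0, -12], [0, 0, 0]],
    [0, [0, 0, -18], [0, 0, 0]],
    [0, [0, 0, -25], [0, 0, 0]],
    [0, [0, 0, -28], [0, 0, 0]],
    [0, [0, 0, -28], [0, 0, 0]],
    [0, [0, 0, -20], [0, 0, 0]]
  ]
}}

```text
t: 13.38
tool_pos: [0.4668, -0.3291, 0.1735]
tool_rot: [0.99, 0.139, 0.001, 0.001]
wrist_force: [-0.3, 0.1, -1.7]
width: 0.153
finger_force: 58.5
```

{"method": "drive_tool", "body": {
  "motion": [
    [0, [0, 0, -10], [0, 0, 0]],
    [0, [0, 0, 0], [0, 0, 0]],
    [0, [0, 0, 0], [0, 0, 0]]
  ]
}}

```text
t: 13.63
tool_pos: [0.4668, -0.3282, 0.18]
tool_rot: [0.99, 0.14, 0.0, -0.0]
wrist_force: [0.4, -0.2, -2.3]
width: 0.152
finger_force: 58.5
```

Run:
```python
from cf import *
goal=o+.002*X; goal=goal-.075*X
togo([goal[0],goal[1],.1435-.0187],cy)
im=grab_frame('wrist');c=get_calibration('wrist');cv2.imwrite('pics/w8.png',im[:,:,::-1])
s=observe();T=Ro.from_quat(s['tool_rot']);f=lambda v:proj(c,s['tool_pos']+T.apply(v))
print([f([.075,0,-.0187-.005]).round(1),f([.107,0,-.0237]).round(1),f([.043,0,-.0237]).round(1),f([.075,.032,-.0237]).round(1),f([.075,-.032,-.0237]).round(1)])
```

```text
t 13.6333 tcp [ 0.4668 -0.3282  0.18  ] shift mm [ 121.9 -272.1   55.3] turn z tool -0.059 tilt [ 4.e-04  2.e-04 -1.e+00] w 0.152 f 58.5379958152771 [ 0.39 -0.25 -2.33]
[array([326.6, 105. ]), array([326.5,  10.1]), array([326.7, 187.1]), array([411.2, 105.2]), array([242.1, 105.3])]
```

View pics/w8.png

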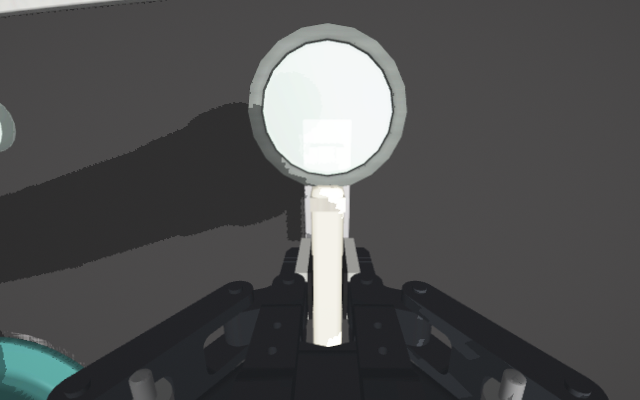

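The rim spans columns 249–406.5 and rows 24–185, which fits the loupe sitting about 14 mm behind the TCP and level.

```bash
cat > lens.py <<'E'
from cf import *
def lens(rows,cols):
    c=get_calibration('wrist');s=observe();T=Ro.from_quat(s['tool_rot']);q=[]
    C=lambda v:(T.inv().apply(v-s['tool_pos'])*1e3)
    zt=s['tool_pos'][2]+.0193;mr=107
    for uv in (((cols[0]+cols[1])/2,rows[0]),((cols[0]+cols[1])/2,rows[1]),(cols[0],mr),(cols[1],mr)): q.append(C(plane(c,uv,zt)).round(1))
    return q
E
python3 - <<'E'
from lens import *
print(lens((24,185),(249,406.5)))
h=[.0731,0]
s=observe();T=Ro.from_quat(s['tool_rot'])
E
```

```text
[array([103.6,   0.4, -19.4]), array([ 42.7,   0.4, -19.3]), array([ 74.4, -30.5, -19.3]), array([ 74.3,  31.3, -19.4])]
```

```bash
cat >> lens.py <<'E'
def go(lx,ly,z,rx=.0015):
    s=observe();T=Ro.from_quat(s['tool_rot']);g=o+rx*X-T.apply([lx,ly,0]);togo([g[0],g[1],z],(lambda y:np.arctan2(y[1],y[0]))(T.as_matrix()[:,1]))
E
python3 -c "
from lens import *
go(.0735,.0004,.1292)"
```

```text
t 13.6833 tcp [ 0.4665 -0.328   0.1793] shift mm [ 123.  -276.7   50.3] turn z tool -0.0 tilt [-9.e-04  6.e-04 -1.e+00] w 0.149 f 58.538174629211426 [ 0.06 -0.32 -1.12]
```

{"method": "drive_tool", "body": {
  "motion": [
    [0, [7, -15, 0], [0, 0, 0]],
    [0, [14, -32, 0], [0, 0, 0]],
    [0, [16, -36, 0], [0, 0, 0]],
    [0, [16, -36, 0], [0, 0, 0]],
    [0, [16, -36, 0], [0, 0, 0]],
    [0, [16, -36, 0], [0, 0, 0]],
    [0, [15, -34, 0], [0, 0, 0]],
    [0, [11, -26, 0], [0, 0, 0]]
  ]
}}

```text
t: 14.35
tool_pos: [0.5036, -0.0533, 0.1789]
tool_rot: [0.99, 0.14, -0.001, -0.0]
wrist_force: [0.6, -0.5, -1.9]
width: 0.148
finger_force: 58.8
```

{"method": "drive_tool", "body": {
  "motion": [
    [0, [6, -14, 0], [0, 0, 0]],
    [0, [3, -7, 0], [0, 0, 0]],
    [0, [0, 0, 0], [0, 0, 0]],
    [0, [0, 0, 0], [0, 0, 0]]
  ]
}}

```text
t: 14.68
tool_pos: [0.5066, -0.0349, 0.1797]
tool_rot: [0.99, 0.139, -0.001, 0.0]
wrist_force: [0.7, -0.3, -1.7]
width: 0.152
finger_force: 58.8
```

```bash
python3 -c "
from lens import *
go(.0735,.0004,.1292)"
```

```text
t 14.6833 tcp [ 0.5066 -0.0349  0.1797] shift mm [ 3.5 -6.2 50.5] turn z tool -0.0 tilt [-9.e-04 -8.e-04 -1.e+00] w 0.152 f 58.8082891702652 [ 0.7  -0.29 -1.7 ]
```

{"method": "drive_tool", "body": {
  "motion": [
    [0, [2, -3, 5], [0, 0, 0]],
    [0, [1.5, -3, 12], [0, 0, 0]],
    [0, [0, 0, 14], [0, 0, 0]],
    [0, [0, 0, 11], [0, 0, 0]],
    [0, [0, 0, 6], [0, 0, 0]],
    [0, [0, 0, 2.5], [0, 0, 0]],
    [0, [0, 0, 0], [0, 0, 0]],
    [0, [0, 0, 0], [0, 0, 0]]
  ]
}}

```text
t: 15.35
tool_pos: [0.5089, -0.0276, 0.1299]
tool_rot: [0.99, 0.139, 0.0, 0.0]
wrist_force: [-0.3, 0.0, -1.7]
width: 0.15
finger_force: 58.8
```

Run:
```python
from lens import *
go(.0735,.0004,.1292)
w=grab_frame('wrist');sd=grab_frame('side');cs=get_calibration('side');cw=get_calibration('wrist')
tip=o+X*.035+Y*.067+[0,0,.1435];ln=o+.0015*X+[0,0,.1435]
print('side tip',proj(cs,tip),'lens',proj(cs,ln),'wrist tip',proj(cw,tip),'ring',proj(cw,ln*[1,1,0]+[0,0,.06]))
u,v=proj(cs,ln).astype(int)
z=cv2.resize(sd[v-40:v+35,u-50:u+50],None,fx=4,fy=4,interpolation=cv2.INTER_CUBIC);print('crop origin',u-50,v-40)
out=np.zeros((600,800,3),np.uint8);out[:300,:400]=z;out[200:600,:][:, 160:][: , :640][:400]=0
out=np.zeros((600,800,3),np.uint8);out[:300,200:600]=z;out[300:600,160:640]=cv2.resize(w,(480,300))
cv2.imwrite('pics/f9.png',out[:,:,::-1]);cv2.imwrite('pics/w9.png',w[:,:,::-1]);cv2.imwrite('pics/s9.png',sd[:,:,::-1])
```

```text
t 15.35 tcp [ 0.5089 -0.0276  0.1299] shift mm [-0.8  0.3  0.7] turn z tool -0.0 tilt [ 2.e-04 -2.e-04 -1.e+00] w 0.15 f 58.80761504173279 [-0.26  0.01 -1.68]
side tip [315.43578968 177.26587821] lens [312.42484434 203.75333475] wrist tip [152.80772049  34.60748622] ring [328.20670104 109.89041204]
crop origin 262 163
```

View pics/f9.png

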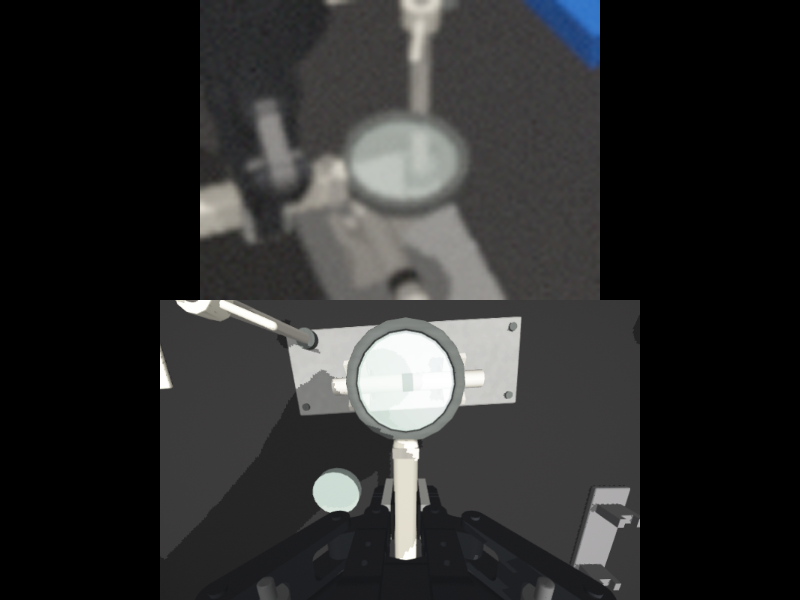

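The wrist view shows the ring through the lens at (329,108), against (328,110) predicted. In the side view the pointer tip is at (316,177) and the lens at (313.7,203), both within about 1 px of prediction.

Run:
```python
from lens import *
c=get_calibration('wrist');s=observe();T=Ro.from_quat(s['tool_rot'])
print('ring tool',(T.inv().apply(plane(c,(329.3,108),.0598)-s['tool_pos'])*1e3).round(1))
im=cv2.imread('pics/w9.png');g=im.min(2)
print('lens tool from rim',lens((24,185),(249,406.5)))
cs=get_calibration('side');print('z sens px/mm',proj(cs,o+[0,0,.1445])-proj(cs,o+[0,0,.1435]),proj(cs,o+X*.001+[0,0,.1435])-proj(cs,o+[0,0,.1435]))
```

```text
ring tool [73.7  1.6 70.4]
lens tool from rim [array([103.7,   0.4, -19.2]), array([ 42.7,   0.4, -19.3]), array([ 74.4, -30.5, -19.2]), array([ 74.3,  31.4, -19.2])]
z sens px/mm [-0.00226517 -0.34852089] [ 0.47798223 -0.14149576]
```

{"method": "drive_tool", "body": {
  "motion": [
    [0, [0, 0, 0.7], [0, 0, 0]],
    [0, [0, 0, 0], [0, 0, 0]],
    [0, [0, 0, 0], [0, 0, 0]],
    [0, [0, 0, 0], [0, 0, 0]],
    [0, [0, 0, 0], [0, 0, 0]],
    [0, [0, 0, 0], [0, 0, 0]],
    [0, [0, 0, 0], [0, 0, 0]],
    [0, [0, 0, 0], [0, 0, 0]]
  ]
}}

```text
t: 16.12
tool_pos: [0.5087, -0.0272, 0.129]
tool_rot: [0.99, 0.139, 0.0, 0.0]
wrist_force: [0.2, 0.5, -1.8]
width: 0.15
finger_force: 58.8
```

The ring and lens agree to about 1 mm in the tool frame, and the height is set, so I'm handing in.

```bash
python3 -c "
from plant import *
print(close_job())"
```

```text
the job is handed in; nothing more can be done
None
```

I handed the job in at about 16 s with the rod released in both cradle saddles and the loupe still held steady over its ring; by my measurements the lens is about 1 mm off the ring and within about 2 mm of the pointer's height, and no verdict was returned.

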